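# File a colour sample panel in a sprung rack

### The job

Take the yellow sample panel off its leaning easel and file it in the sprung rack between the red and the blue panel, which stand pressed together: work its tapered edge down between them so that they spread, then press it fully home. Leave it upright on the rack floor and let go, with the other panels still standing in the rack (never pulled up) and the jar, tape and tub nearby where they are.

Things in the scene. Friction and masses are not known exactly. Their poses are not given: they have to be found in the camera images.
- yellow_panel: yellow sample panel, loose, 0.12 to 0.2 kg: flat board 120 long (own x) x 14 thick (own y) x 96 high (own z). Origin: middle of its lower edge. The lowest 16 mm taper on both faces to a 4 mm wide lower edge; the top edge is flat, with a bare wood strip. At the start it leans 25 degrees from upright on the easel (top towards the easel's +y), held by gravity only.
- red_panel: red sample panel, loose, 120 long (x) x 14 thick (y) x 90 high (z), standing on the rack floor. Origin: middle of its underside. The upper 12 mm taper on both faces to a 5 mm wide bare-wood ridge, so two panels side by side leave a V groove 9 mm wide, 12 mm deep between their tops, closed below. Home between them, the yellow panel stands 6 mm higher.
- blue_panel: blue sample panel, loose, same shape as the red one and next to it in the rack; which of the two is nearer the follower varies.
- white_panel: white sample panel, loose, same shape, standing in the rack against the fixed end wall.
- rack: plywood sample rack, fixed, 150 (x) x 130 (y) mm. Origin on the bench, z up. Its slippery white floor is 10 mm above that. Fixed end wall at +y: inner face y = +43.5, top 90 high. Cheeks at x = +-64 (40 high) keep the panels lengthwise. Panels stand with their thickness along rack y: white at +36, red and blue at about +21.5 and +7 in either order, then the follower, 0.5 mm play each.
- follower (a joint): travel of the grey sprung follower plate of the rack, m: 0 = forward, to 0.030 as it is pushed towards rack -y. It pushes back with about 2.5 N at 0 and 60 N/m more. The end wall does not give: a panel entering between red and blue moves itself 7 mm and its neighbour on the follower's side 14 mm towards rack -y; then it reads about 0.012 to 0.014.
- follower_face (a point): middle of the upper edge of the follower's face that touches the panels, 90 mm above the bench
- easel: brown wooden easel, fixed, base 130 (x) x 120 (y) mm. Origin on the bench. Holds the yellow panel's foot 22 mm above the bench at y = -25 mm, and backs the panel's +y face for its lower 44 mm only; the rest of the panel stands free on both faces.
- jam_jar: clear glass jar, loose, 69 mm across, 80 high; origin at its underside
- tape_roll: roll of masking tape lying flat, loose, 105 mm across, 25 high; origin at its underside
- paint_tub: small clear tub with blue paint and a lid, loose, about 60 mm across, 30 high; origin at its underside
There are look-alikes about, which are no part of the job. Leave any purple look-alike of the yellow_panel alone.

How it is judged:
On the way, in this order (a step that is already met when the one before it is completed fails the run):
1. the yellow panel is lifted off the easel (distance of yellow_panel from where it was at the start of the episode above 0.06 m and contact force between yellow_panel and easel below 0.05 N), for 0.1 s.
2. the yellow panel's tapered edge is between the red and blue panels and has spread them (z of yellow_panel in the frame of rack below 0.085 m and value of joint follower above 0.006 m and horizontal distance between yellow_panel and red_panel below 0.022 m and horizontal distance between yellow_panel and blue_panel below 0.022 m), for 0.1 s.
At the end, for the whole second after the job is handed in: The yellow panel stands upright (within 5 degrees) between the red and the blue panel, next to both (centres within 22 mm across), its lower edge within 4 mm of the rack floor, at rest; red, blue and white panels still stand on the rack floor (within 6 mm, within 7 degrees of upright) (z of yellow_panel in the frame of rack between 0.006 and 0.014 m and angle between yellow_panel's own z axis and vertical below 0.09 rad and horizontal distance between yellow_panel and red_panel below 0.022 m and horizontal distance between yellow_panel and blue_panel below 0.022 m and z of each of red_panel, blue_panel, white_panel in the frame of rack below 0.016 m and angle between each of red_panel, blue_panel, white_panel's own z axis and vertical below 0.12 rad and linear speed of yellow_panel below 0.02 m/s); the robot touches nothing.
It fails at once if a panel of the rack is pulled up more than 25 mm (z of any of red_panel, blue_panel, white_panel in the frame of rack above 0.035 m).
It fails at once if the jar, tape or tub is knocked over or shifted more than 40 mm (distance of any of jam_jar, tape_roll, paint_tub from where it was at the start of the episode above 0.04 m or angle between any of jam_jar, paint_tub's own z axis and vertical above 0.5 rad).
It also fails if it takes over 61 s, if anything falls off the work surface, if the arm or the gripper's body presses on something with over 40 N, if the wrist force passes 120 N, or if a joint passes its speed limit or range.

### The arm

A 7-joint arm with a two-finger parallel gripper is mounted at the origin on the work surface; the furniture and walls round the work are solid. World frame = base frame: x ahead of the robot, y to its left, z up, the work surface at z = 0. Lengths are in m, angles in rad, forces in N, time in s.
With the tool pointing down it reaches from about 0.425 to 1.025 m from the base axis. Payload 3.6 kg.
Tool frame: the origin (TCP) lies on the centre line of the jaws, within the pads' length; the fingertips stand 8 mm ahead of it and the grasp point (between the pads) lies 11 mm behind it; z points along the fingers, y is the line along which they close (so a half turn about z gives the same grasp; the last joint's range is limited). The gripper opens to 85 mm and grips with 20 to 120 N. Pads are 22 mm wide; open, the fingers measure 114 mm over their backs; the gripper's body (76 mm by 85 mm) begins 54 mm behind the grasp point. The pads swing forward as they close: fully open they stand 13 mm farther back than shut.
Start: joints at [1.141, 0.591, 0.048, 1.609, -0.033, 0.943, -0.034], TCP at [0.239, -0.685, 0.239] pointing down, gripper open.
Joint ranges: [-2.69, 2.69], [-0.47, 2.24], [-1.27, 1.36], [0.19, 2.51], [-1.53, 4.68], [0.08, 2.07], [-3.09, 3.09]. Speed limits (rad/s): [2.57, 2.57, 3.14, 3.14, 3.14, 3.14, 3.14].

### API

Orientations are given as a unit quaternion [w, x, y, z].
In Python, from bench import arm, snapshot gives the robot as it stands.
- The arm moves only by the tool apply_moves, never from a script. Its argument "targets" is a list of rows, each an object with "delta_rot": the turn, a rotation vector about the world's x, y, z in rad, a list of three; "delta_pos": the shift along the world's x, y, z in m, a list of three; "grip": the opening, from -1 (shut) to 1 (fully open). In form: [{"delta_rot": [wx, wy, wz], "delta_pos": [tx, ty, tz], "grip": grip}, ...]. A call has 1 to 5 rows; each row is the pose to reach, as a shift and turn from the pose commanded when the call began; what a row does not reach only later rows make up. A row lasts 1/8 s, in which the tool goes at most 62.5 mm and 10.7 degrees, less where a joint would pass 70% of its speed; a pose out of reach is approached as far as the arm can. A call with a gripper value outside its range is refused whole. The fingers move at their own pace and stop on an object; "newtons" is the grip in N (left out, the last holds). Time passes only in rows, so rows that repeat a pose let the fingers close. It gives the time, the measured TCP pose, the force, the opening and the grip force at its end, in the units of the state.
- arm.get_state(): the state, without advancing time (a new reading comes with each control period).
- snapshot(name): name is "scene" or "top" or "wrist"; returns a dict with "frame" (400x640x3 uint8, red, green, blue), "z_map" (400x640 float32, m along the optical axis (not along the pixel's ray), 0 where there is no reading), "fov_y" (degrees; the focal length in pixels is half the picture's height over the tangent of half this angle, whatever the lens; pixels are square), "cx", "cy" (the principal point, pixels), "R" (3x3) and "t" (3): a world point X has camera coordinates R X + t. Camera axes: x right, y down, z forward; pixel columns grow to the right and rows downward; lengths in m; the calibration is good to about 2 mm. A picture is of the moment at which its call begins.
- arm.job_done(): hands the job in; it is judged then, once.
The state is a dict: "time": time; "joints": joint angles; "joint_velocities": joint speeds; "joint_torque": joint torques, N m; "eef_pos": TCP position; "eef_rot": TCP orientation; "ft_force": force on the tool from outside, world axes, zero at the start; "ft_torque": the same for the moment, N m; "opening": finger opening in m; "grip_force": force on a finger pad.
Only numpy, scipy, OpenCV 4.12 (cv2) and the standard library are available. Lean on these libraries where they do the work, as an engineer would, in place of code of your own. Each camera call takes 0.05 s, during which the arm holds its last target. There are 200 camera calls.

## Working session

There is one attempt and no reset: what is moved stays moved. The work goes in short steps, Python scripts to look and compute and a tool call to move; the robot and the scene stay as the last step left them, time stands still between calls to the robot, and variables do not carry over. Pictures are saved under pics/ and viewed, at most 10 in all, crops included, and the job is handed in when it is done.

Besides the shell and the picture viewer there is one more tool, called after "Emit:" by a JSON object that holds its "op" and its "data". apply_moves: Moves the arm, as the interface text tells. Its arguments: {"type":"object","properties":{"targets":{"type":"array"},"newtons":{"type":"number"}},"required":["targets"]}

```bash
mkdir -p pics; ls; cat > h.py <<'E'
import numpy as np, cv2
from bench import arm, snapshot
def f(s): return 200/np.tan(np.radians(s["fov_y"])/2)
def cloud(s):
    F=f(s); z=s["z_map"]; v,u=np.mgrid[:400,:640]
    c=np.stack([(u-s["cx"])/F*z,(v-s["cy"])/F*z,z],-1)
    P=(c-s["t"])@np.asarray(s["R"]); P[z==0]=np.nan
    return P
E
python3 - <<'E'
from h import *
a=snapshot("scene");b=snapshot("top")
np.savez("s0.npz",**{k+n:np.asarray(s[k]) for n,s in (("S",a),("T",b)) for k in s})
cv2.imwrite("pics/scene0.png",a["frame"][...,::-1]);cv2.imwrite("pics/top0.png",b["frame"][...,::-1])
for s in(a,b):print(s["fov_y"],s["cx"],s["cy"],s["R"],s["t"],(s["z_map"]>0).mean())
print(arm.get_state())
E
```

```text
pics
55.286302379187035 317.4498649386819 193.37766322037106 [[-0.63611349 -0.77132686  0.02035938]
 [-0.35283031  0.26731085 -0.89669152]
 [ 0.68619997 -0.57758098 -0.44218753]] [0.32699087 0.27347837 0.52948422] 0.97220703125
53.723639112577025 313.0405101903445 202.48295871414638 [[-2.03820329e-02 -9.99781188e-01 -4.70630438e-03]
 [-9.78682666e-01  2.09136668e-02 -2.04310692e-01]
 [ 2.04364412e-01  4.41711271e-04 -9.78894781e-01]] [-0.01469593  0.55370716  0.8474879 ] 0.9963203125
{'time': 0.1, 'joints': array([ 1.14146884,  0.59202624,  0.04835569,  1.60970981, -0.03328664,
        0.94271651, -0.03372223]), 'joint_velocities': array([-0.00190063, -0.00106708, -0.00021987, -0.00260933, -0.00095495,
       -0.0001344 ,  0.00140185]), 'joint_torque': array([ 4.67760794e-03, -5.49997759e+01,  1.55317314e+00, -1.98824322e+01,
        9.64385283e-03,  3.82227838e-03, -3.44568555e-06]), 'eef_pos': array([ 0.23865561, -0.68380834,  0.23825149]), 'eef_rot': array([-9.97137836e-04,  9.85933152e-01,  1.67136964e-01, -2.47302928e-04]), 'ft_force': array([0.12354237, 0.65529546, 0.31827064]), 'ft_torque': array([-0.02940258,  0.0026425 ,  0.00133167]), 'grip_force': 0.0, 'opening': 0.08544064635918701}
```

View pics/scene0.png

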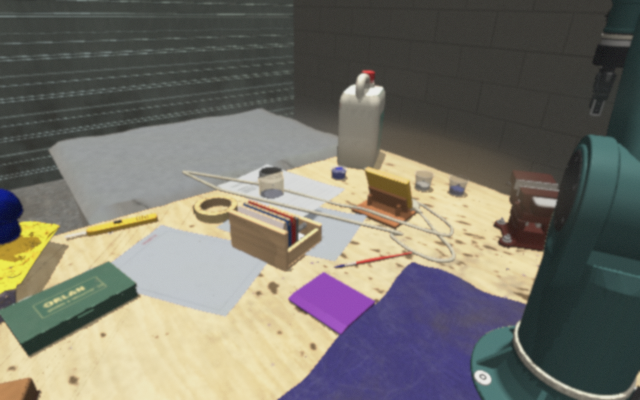

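View pics/top0.png

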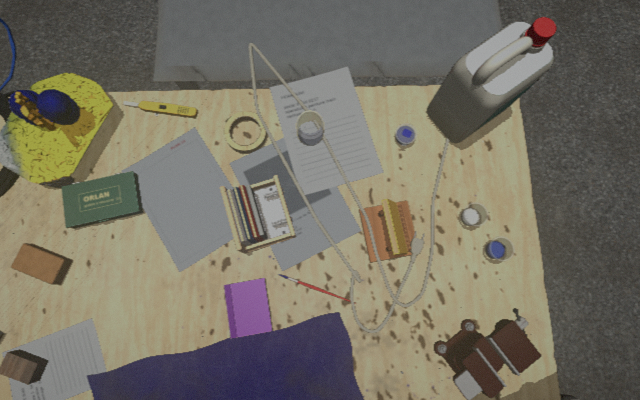

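The yellow panel is on the orange-brown easel at top (395,228) / scene (390,190). Possible mix-ups are the purple board at top (247,307), the yellow foam block at (65,120) and the yellow knife at (165,108). I choose (395,228) because it leans on the easel. The rack is at top (258,213), with the white pressed-up region and follower towards its right end. I'll measure both and check with a close crop.

```bash
python3 - <<'E'
from h import *
d=np.load("s0.npz")
S={k:d[k+"S"] for k in("frame","z_map","fov_y","cx","cy","R","t")};T={k:d[k+"T"] for k in S}
for n,s,b in(("S",S,(350,160,420,225)),("T",T,(355,190,420,270))):
    P=cloud(s);h=cv2.cvtColor(s["frame"],cv2.COLOR_RGB2HSV)
    m=np.zeros((400,640),bool);m[b[1]:b[3],b[0]:b[2]]=1
    hh=h[...,0]
    y=m&(hh>=19)&(hh<=30)&(h[...,1]>110)&(P[...,2]>.03)
    q=P[y];q=q[~np.isnan(q[:,0])]
    print(n,len(q),q.min(0),q.max(0))
    c=q.mean(0);u,w,v=np.linalg.svd(q-c,full_matrices=False);print(c,w/np.sqrt(len(q)),v)
    top=q[q[:,2]>q[:,2].max()-.012]; r=cv2.minAreaRect((top[:,:2]*1000).astype(np.float32));print("top",r,top[:,2].max())
    # easel base
    e=m&(P[...,2]>.004)&(P[...,2]<.09);r=cv2.minAreaRect((P[e][:,:2]*1000).astype(np.float32));print("easel",r)
P=cloud(T);m=np.zeros((400,640),bool);m[170:258,212:302]=1
e=m&(P[...,2]>.03)&(P[...,2]<.15);print("rack",cv2.minAreaRect((P[e][:,:2]*1000).astype(np.float32)),np.nanpercentile(P[e][:,2],[50,95,99]))
a=cv2.resize(T["frame"][170:265,212:302],None,fx=4.2,fy=4.2,interpolation=2)
c=cv2.resize(T["frame"][185:280,350:440],None,fx=4.2,fy=4.2,interpolation=2)
cv2.imwrite("pics/crop0.png",np.hstack([a,c])[...,::-1]);print(a.shape)
E
```

```text
S 682 [ 0.42568926 -0.23319943  0.0302634 ] [ 0.54407441 -0.17442988  0.11060075]
[ 0.47686138 -0.19561492  0.08284383] [0.03692575 0.01830437 0.00225311] [[-0.96771897 -0.2274247  -0.1086186 ]
 [ 0.19289226 -0.39095026 -0.89997249]
 [-0.1622115   0.89187213 -0.42219844]]
top ((484.6099853515625, -188.793701171875), (118.51335906982422, 15.820372581481934), 9.962900161743164) 0.11060075043402863
easel ((559.2548217773438, -285.2991943359375), (202.00428771972656, 458.66925048828125), 46.04884719848633)
T 506 [ 0.42856807 -0.2366473   0.0354399 ] [ 0.54975699 -0.17529352  0.11527282]
[ 0.48844022 -0.20760798  0.08512831] [0.03561123 0.02405113 0.00444006] [[-0.98972287 -0.13399451  0.04994105]
 [-0.0136078   0.43590822  0.89988824]
 [-0.1423498   0.88996039 -0.4332517 ]]
top ((488.31756591796875, -192.12132263183594), (119.92817687988281, 17.140369415283203), 9.492613792419434) 0.1152728163019184
easel ((495.07025146484375, -201.51715087890625), (154.15492248535156, 189.1748046875), 87.73661041259766)
rack ((542.9816284179688, 78.12442016601562), (154.4907684326172, 174.96249389648438), 16.317760467529297) [0.08864581 0.10015513 0.10160533]
(399, 378, 3)
```

View pics/crop0.png

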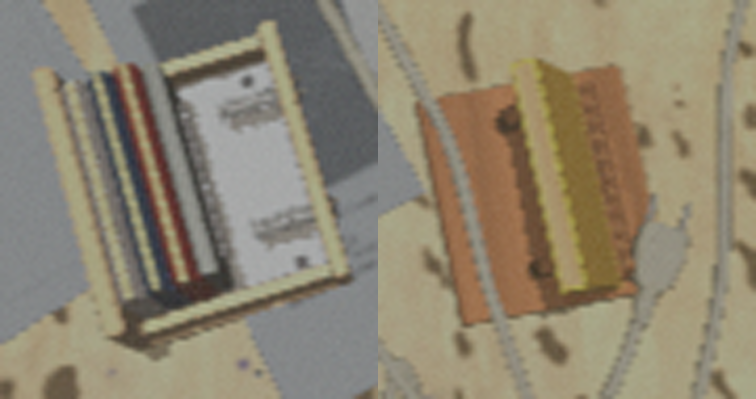

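The crop confirms both. Yellow leans with its wood top edge at top-image (381,226), yaw about 9.5°. The rack yaw is about 16°, and from +y to -y it holds: end wall, white, blue, red, grey follower. I'll work out the hover pose.

```bash
cat >> h.py <<'E'
from scipy.spatial.transform import Rotation as Ro
def goto(pos,yaw,tilt,st=None):
    """yaw, tilt deg; tool x along yaw, tool back leaning to +y by tilt"""
    st=st or arm.get_state(); q=np.asarray(st["eef_rot"]); R0=Ro.from_quat(q[[1,2,3,0]])
    R=Ro.from_euler("ZX",[yaw,-tilt],degrees=True)*Ro.from_euler("X",180,degrees=True)
    print("dpos",np.round(np.array(pos)-st["eef_pos"],4),"drot",np.round((R*R0.inv()).as_rotvec(),4),"t",st["time"])
E
python3 - <<'E'
from h import *
goto((.477,-.136,.228),9.5,25)
s=snapshot("wrist");print(s["R"],s["t"])
E
```

```text
dpos [ 0.2383  0.5478 -0.0103] drot [-0.4251 -0.1091 -0.1673] t 0.1
[[ 3.30183237e-01 -9.43916496e-01 -8.23517538e-04]
 [-8.96916929e-01 -3.14014357e-01  3.11343871e-01]
 [-2.94141212e-01 -1.02061900e-01 -9.50296962e-01]] [-0.72450609 -0.04204716  0.37931251]
```

Emit:
{"op": "apply_moves", "data": {"targets": [{"delta_pos": [0.02, 0.045, 0.03], "delta_rot": [0, 0, 0], "grip": 1}, {"delta_pos": [0.045, 0.1, 0.05], "delta_rot": [0, 0, 0], "grip": 1}, {"delta_pos": [0.07, 0.155, 0.05], "delta_rot": [0, 0, 0], "grip": 1}, {"delta_pos": [0.095, 0.21, 0.05], "delta_rot": [0, 0, 0], "grip": 0.5}, {"delta_pos": [0.12, 0.265, 0.05], "delta_rot": [0, 0, 0], "grip": 0.3}], "newtons": 40}}

```text
time: 0.78
eef_pos: [0.3595, -0.4175, 0.2893]
eef_rot: [0.0, 0.986, 0.167, 0.0]
ft_force: [0.2, 0.2, 0.0]
opening: 0.0556
grip_force: 0.0
```

Emit:
{"op": "apply_moves", "data": {"targets": [{"delta_pos": [0.024, 0.055, 0.0], "delta_rot": [-0.085, -0.022, -0.033], "grip": 0.2}, {"delta_pos": [0.048, 0.11, -0.01], "delta_rot": [-0.17, -0.044, -0.067], "grip": 0.2}, {"delta_pos": [0.072, 0.165, -0.02], "delta_rot": [-0.255, -0.065, -0.1], "grip": 0.2}, {"delta_pos": [0.096, 0.22, -0.04], "delta_rot": [-0.34, -0.087, -0.134], "grip": 0.2}, {"delta_pos": [0.118, 0.283, -0.06], "delta_rot": [-0.425, -0.109, -0.167], "grip": 0.2}]}}

```text
time: 1.4
eef_pos: [0.4534, -0.199, 0.248]
eef_rot: [0.194, 0.977, 0.089, 0.01]
ft_force: [-0.1, -0.6, 0.4]
opening: 0.0515
grip_force: 0.0
```

Emit:
{"op": "apply_moves", "data": {"targets": [{"delta_pos": [0, 0, 0], "delta_rot": [0, 0, 0], "grip": 0.2}, {"delta_pos": [0, 0, 0], "delta_rot": [0, 0, 0], "grip": 0.2}, {"delta_pos": [0, 0, 0], "delta_rot": [0, 0, 0], "grip": 0.2}]}}

```text
time: 1.78
eef_pos: [0.452, -0.2023, 0.2483]
eef_rot: [0.193, 0.977, 0.087, 0.009]
ft_force: [0.3, -0.7, -1.2]
opening: 0.0511
grip_force: 0.0
```

```bash
python3 - <<'E'
from h import *
goto((.477,-.136,.228),9.5,25)
s=snapshot("wrist");cv2.imwrite("pics/w1.png",s["frame"][...,::-1]);print(s["R"],s["t"],(s["z_map"]>0).mean())
P=cloud(s);h=cv2.cvtColor(s["frame"],cv2.COLOR_RGB2HSV);hh=h[...,0]
y=(hh>=19)&(hh<=32)&(h[...,1]>110)&(P[...,2]>.03)&(np.hypot(P[...,0]-.487,P[...,1]+.2)<.09)
q=P[y];top=q[q[:,2]>.1];r=cv2.minAreaRect((top[:,:2]*1000).astype(np.float32));print(len(q),r,q[:,2].max())
E
```

```text
dpos [ 0.025   0.0663 -0.0203] drot [-0.0448 -0.0243 -0.009 ] t 1.775
[[ 0.16812313 -0.90976694  0.37955069]
 [-0.95162454 -0.04933246  0.30327717]
 [-0.25718737 -0.41217766 -0.87405048]] [-0.35495232  0.37779339  0.40222961] 0.99609765625
4305 ((472.95263671875, -188.85096740722656), (95.07012939453125, 129.6865997314453), 59.41514205932617) 0.34080523303569515
```

View pics/w1.png

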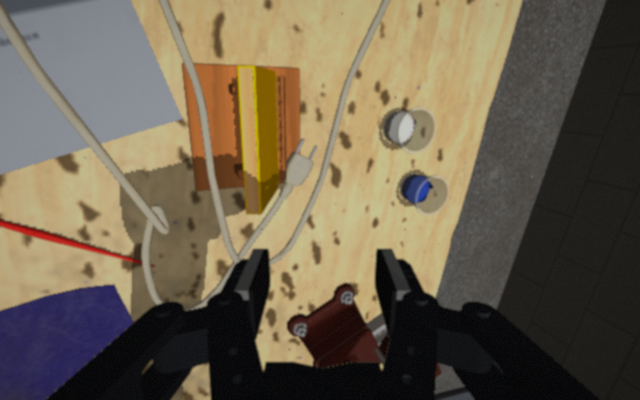

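The wrist view shows the panel's wood edge at (247,138) on the easel, not yet under the jaws. I'll finish the hover and measure from there.

Emit:
{"op": "apply_moves", "data": {"targets": [{"delta_pos": [0.012, 0.033, -0.01], "delta_rot": [-0.022, -0.012, -0.004], "grip": 0.2}, {"delta_pos": [0.025, 0.066, -0.02], "delta_rot": [-0.045, -0.024, -0.009], "grip": 0.2}, {"delta_pos": [0.025, 0.066, -0.02], "delta_rot": [-0.045, -0.024, -0.009], "grip": 0.2}, {"delta_pos": [0.025, 0.066, -0.02], "delta_rot": [-0.045, -0.024, -0.009], "grip": 0.2}]}}

```text
time: 2.33
eef_pos: [0.4772, -0.136, 0.2282]
eef_rot: [0.216, 0.973, 0.082, 0.017]
ft_force: [-0.3, 0.2, 0.3]
opening: 0.0513
grip_force: 0.0
```

```bash
python3 - <<'E'
from h import *
goto((.477,-.136,.228),9.5,25)
s=snapshot("wrist");cv2.imwrite("pics/w2.png",s["frame"][...,::-1])
P=cloud(s);h=cv2.cvtColor(s["frame"],cv2.COLOR_RGB2HSV);hh=h[...,0]
near=(np.hypot(P[...,0]-.487,P[...,1]+.2)<.09)
y=near&(P[...,2]>.04)&(P[...,2]<.125)&(s["z_map"]>.12)
q=P[y];t=q[q[:,2]>.1];r=cv2.minAreaRect((t[:,:2]*1000).astype(np.float32));print(len(q),len(t),r,np.percentile(q[:,2],99))
zp=np.array([-.0698,.4168,.906]);xp=np.array([.9863,.165,0]);yp=np.cross(zp,xp)
C=np.array([.4865,-.1905,.109])
L=(q-C)@np.stack([xp,yp,zp]).T*1000
for i in range(3):print(np.percentile(L[:,i],[1,5,25,50,75,95,99]))
te=L[L[:,2]>-6];print("topedge",len(te),np.percentile(te,[2,50,98],axis=0)); a=np.polyfit(te[:,0],te[:,1],1);print(np.degrees(a[0]),a[1])
E
```

```text
dpos [-0.0002 -0.     -0.0002] drot [ 0.0005 -0.0011 -0.0011] t 2.325
3021 2196 ((486.4877014160156, -190.64268493652344), (119.92378997802734, 16.445621490478516), 7.401432037353516) 0.11268236606934602
[-57.48469399 -50.37760236 -24.17863259   8.16823531  37.37494916
  56.51470988  59.55091671]
[-7.20326518 -6.43511764 -2.69508379  1.59439539  7.89243826 13.71562802
 27.09200038]
[-65.27107904 -54.63866404 -50.58804201   0.11405463   0.79004836
   1.5958829    2.04482145]
topedge 2194 [[-56.50417183  -7.04757076  -1.28177739]
 [  6.95134835  -0.18257757   0.48095848]
 [ 58.06218991   6.38914065   1.92790997]]
-0.03093557999685645 -0.363561653858241
```

View pics/w2.png

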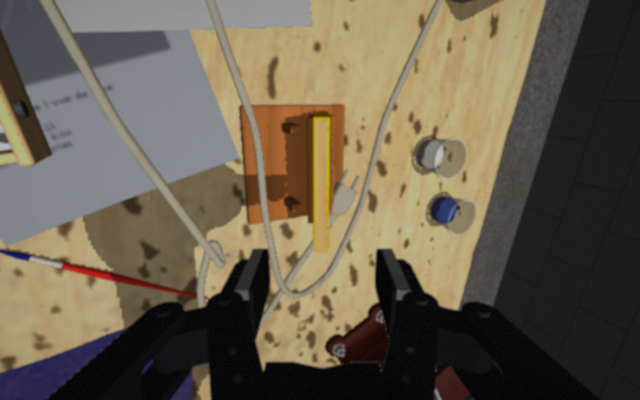

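The view is down along the panel: its wood edge runs (320,115)–(320,250), centred between the jaws, and the measurement agrees within 1 mm. Descending along its tilt and gripping.

Emit:
{"op": "apply_moves", "data": {"targets": [{"delta_pos": [0.003, -0.017, -0.037], "delta_rot": [0, 0, 0], "grip": 0.2}, {"delta_pos": [0.006, -0.034, -0.073], "delta_rot": [0, 0, 0], "grip": 0.2}, {"delta_pos": [0.008, -0.05, -0.108], "delta_rot": [0, 0, 0], "grip": 0.2}, {"delta_pos": [0.0103, -0.0613, -0.133], "delta_rot": [0, 0, 0], "grip": 0.2}, {"delta_pos": [0.0103, -0.0613, -0.133], "delta_rot": [0, 0, 0], "grip": 0.2}]}}

```text
time: 3.0
eef_pos: [0.4866, -0.198, 0.0942]
eef_rot: [0.217, 0.973, 0.081, 0.016]
ft_force: [-0.3, 0.4, -0.1]
opening: 0.0512
grip_force: 0.0
```

Emit:
{"op": "apply_moves", "data": {"targets": [{"delta_pos": [0, 0, 0], "delta_rot": [0, 0, 0], "grip": -1}, {"delta_pos": [0, 0, 0], "delta_rot": [0, 0, 0], "grip": -1}, {"delta_pos": [0, 0, 0], "delta_rot": [0, 0, 0], "grip": -1}, {"delta_pos": [0, 0, 0], "delta_rot": [0, 0, 0], "grip": -1}], "newtons": 50}}

```text
time: 3.5
eef_pos: [0.4887, -0.1956, 0.0963]
eef_rot: [0.216, 0.973, 0.082, 0.019]
ft_force: [-1.2, 1.6, 6.1]
opening: 0.0131
grip_force: 49.4
```

Emit:
{"op": "apply_moves", "data": {"targets": [{"delta_pos": [-0.002, 0.0125, 0.0272], "delta_rot": [0, 0, 0], "grip": -1}, {"delta_pos": [-0.004, 0.025, 0.054], "delta_rot": [0, 0, 0], "grip": -1}, {"delta_pos": [-0.006, 0.0375, 0.0815], "delta_rot": [0, 0, 0], "grip": -1}, {"delta_pos": [-0.0077, 0.046, 0.13], "delta_rot": [0, 0, 0], "grip": -1}, {"delta_pos": [-0.0077, 0.046, 0.18], "delta_rot": [0, 0, 0], "grip": -1}]}}

```text
time: 4.12
eef_pos: [0.4794, -0.1483, 0.2762]
eef_rot: [0.215, 0.973, 0.084, 0.018]
ft_force: [1.0, -0.4, -1.2]
opening: 0.0128
grip_force: 49.4
```

```bash
python3 - <<'E'
from h import *
st=arm.get_state();print(st["eef_pos"],st["opening"],st["grip_force"])
d=np.load("s0.npz");T={k:d[k+"T"] for k in("frame","z_map","fov_y","cx","cy","R","t")}
P=cloud(T)
# cast rays on plane z=.1 for ridges: wood-ish bright thin lines; use depth cloud points
m=np.zeros((400,640),bool);m[170:258,212:302]=1
yaw=np.radians(16.3)
for nm,lo,hi in(("ridge/walls",.084,.11),("cheeks",.03,.055)):
    e=m&(P[...,2]>lo)&(P[...,2]<hi);q=P[e]
    print(nm,len(q),cv2.minAreaRect((q[:,:2]*1000).astype(np.float32)))
F=f(T);R=T["R"];o=-R.T@T["t"]
v,u=np.mgrid[:400,:640];dr=np.stack([(u-T["cx"])/F,(v-T["cy"])/F,np.ones_like(u,float)],-1)@R
X=o+dr*((.1-o[2])/dr[...,2])[...,None]
h=cv2.cvtColor(T["frame"],cv2.COLOR_RGB2HSV).astype(int);H,S,V=h[...,0],h[...,1],h[...,2]
red=m&((H<9)|(H>172))&(S>120);blue=m&(H>105)&(H<135)&(S>60)
for n,k in(("red",red),("blue",blue)):
    pts=X[k][:,:2];print(n,len(pts),pts.mean(0),cv2.fitLine((pts*1000).astype(np.float32),2,0,.01,.01).ravel())
# colour profile along rack y through middle
c=np.array([.543,.078])
for a in np.arange(-.085,.09,.003):
    w=[]
    for b in np.arange(-.03,.031,.006):
        p=c+[np.cos(yaw)*b-np.sin(yaw)*a,np.sin(yaw)*b+np.cos(yaw)*a]
        pc=R@[p[0],p[1],.1]+T["t"];w.append(T["frame"][int(round(pc[1]/pc[2]*F+T["cy"])),int(round(pc[0]/pc[2]*F+T["cx"]))])
    print(int(a*1000),np.mean(w,0).astype(int),end="; ")
E
```

```text
[ 0.47937384 -0.14830351  0.27623068] 0.012837915134904667 49.400614500045776
ridge/walls 1686 ((525.663330078125, 129.5186309814453), (149.82666015625, 66.45132446289062), 16.25218963623047)
cheeks 942 ((539.7325439453125, 67.09558868408203), (121.81221771240234, 202.84738159179688), 83.83058166503906)
red 61 [0.5248262  0.11042693] [9.57393348e-01 2.88787156e-01 5.24826172e+02 1.10426926e+02]
blue 17 [0.52027498 0.12194579] [9.57413435e-01 2.88720518e-01 5.20274963e+02 1.21945786e+02]
-85 [140 139 131]; -82 [129 128 119]; -79 [117 117 110]; -76 [104 105 102]; -73 [93 95 96]; -69 [91 94 96]; -66 [92 95 97]; -63 [92 93 95]; -60 [91 94 96]; -57 [90 92 94]; -54 [89 92 94]; -51 [92 94 96]; -48 [91 94 96]; -45 [91 92 94]; -42 [121 111  96]; -39 [163 157 124]; -36 [166 163 129]; -33 [155 147 127]; -30 [152 151 150]; -27 [158 158 157]; -24 [155 156 154]; -21 [152 152 151]; -18 [151 152 150]; -15 [157 157 155]; -12 [161 161 160]; -9 [159 158 157]; -6 [159 159 158]; -3 [159 160 159]; 0 [164 166 165]; 2 [167 168 167]; 5 [167 168 168]; 8 [163 164 164]; 11 [142 140 135]; 14 [115 112 108]; 17 [104 102 100]; 20 [72 73 68]; 23 [123 124 117]; 26 [141 141 135]; 29 [127 127 120]; 32 [91 70 65]; 35 [98 56 50]; 38 [145 127  96]; 41 [154 137 103]; 44 [107  69  59]; 47 [63 58 66]; 50 [63 69 76]; 53 [139 138 109]; 56 [133 132 107]; 59 [78 79 83]; 62 [108 104 100]; 65 [124 118 109]; 68 [157 152 122]; 71 [146 141 119]; 74 [121 110  98]; 77 [158 146 115]; 80 [166 163 128]; 83 [166 162 128]; 86 [151 145 127]; 89 [131 133 134];
```

```bash
python3 - <<'E'
from h import *
goto((.528,.123,.260),16.5,0)
E
```

```text
dpos [ 0.0486  0.2713 -0.0162] drot [0.4236 0.0977 0.114 ] t 4.125
```

Emit:
{"op": "apply_moves", "data": {"targets": [{"delta_pos": [0.01, 0.054, 0], "delta_rot": [0.085, 0.02, 0.023], "grip": -1}, {"delta_pos": [0.02, 0.108, 0], "delta_rot": [0.17, 0.039, 0.046], "grip": -1}, {"delta_pos": [0.03, 0.16, 0], "delta_rot": [0.255, 0.059, 0.068], "grip": -1}, {"delta_pos": [0.04, 0.215, -0.005], "delta_rot": [0.34, 0.078, 0.091], "grip": -1}, {"delta_pos": [0.0486, 0.2713, -0.016], "delta_rot": [0.4236, 0.0977, 0.114], "grip": -1}]}}

```text
time: 4.75
eef_pos: [0.5289, 0.1233, 0.2597]
eef_rot: [-0.001, 0.99, 0.143, 0.001]
ft_force: [1.2, -0.8, -2.6]
opening: 0.013
grip_force: 49.4
```

Emit:
{"op": "apply_moves", "data": {"targets": [{"delta_pos": [0, 0, 0], "delta_rot": [0, 0, 0], "grip": -1}, {"delta_pos": [0, 0, 0], "delta_rot": [0, 0, 0], "grip": -1}]}}

```text
time: 5.0
eef_pos: [0.528, 0.1208, 0.2588]
eef_rot: [0.002, 0.99, 0.142, -0.001]
ft_force: [-0.0, -0.0, -1.7]
opening: 0.0128
grip_force: 49.4
```

```bash
python3 - <<'E'
from h import *
goto((.528,.123,.260),16.5,0)
s=snapshot("wrist");cv2.imwrite("pics/w3.png",s["frame"][...,::-1]);np.savez("w3.npz",**{k:np.asarray(s[k]) for k in s})
E
```

```text
dpos [-0.      0.0022  0.0012] drot [ 0.0032 -0.001   0.0021] t 5.0
```

View pics/w3.png

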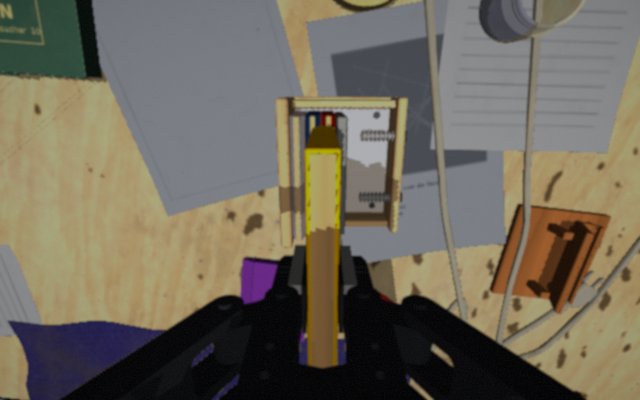

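The held panel runs up the middle of the picture, with its far end at (323,150) and lower corner near (325,128). The red and blue tops appear just beyond at about (330,118) and (315,118). Measuring closely.

```bash
python3 - <<'E'
from h import *
s=dict(np.load("w3.npz"));im=s["frame"][95:165,265:365]
cv2.imwrite("pics/w3c.png",cv2.resize(im,None,fx=8,fy=8,interpolation=2)[...,::-1])
F=f(s);R=s["R"];
def px(p): c=R@np.array(p)+s["t"];return np.round([c[0]/c[2]*F+s["cx"],c[1]/c[2]*F+s["cy"]],1)
# predicted pixels: groove centre along line at z .1
yw=np.radians(16.5);ex=np.array([np.cos(yw),np.sin(yw)]);ey=np.array([-ex[1],ex[0]])
g=np.array([.5278,.1227])
for b in(.04,.06):print("groove",b,px([*(g+ex*b),.1]),"red ridge",px([*(g+ex*b-ey*.00725),.1]),"blue",px([*(g+ex*b+ey*.00725),.1]))
t=np.array([.528,.1208])
for z in(.277,.181):print("yellow end",px([*(t+ex*.06),z]))
E
```

```text
groove 0.04 [318.7 136.7] red ridge [326.7 136.6] blue [310.6 136.7]
groove 0.06 [318.6 113.7] red ridge [326.8 113.7] blue [310.3 113.7]
yellow end [320.6 146.8]
yellow end [320.7 122.5]
```

View pics/w3c.png

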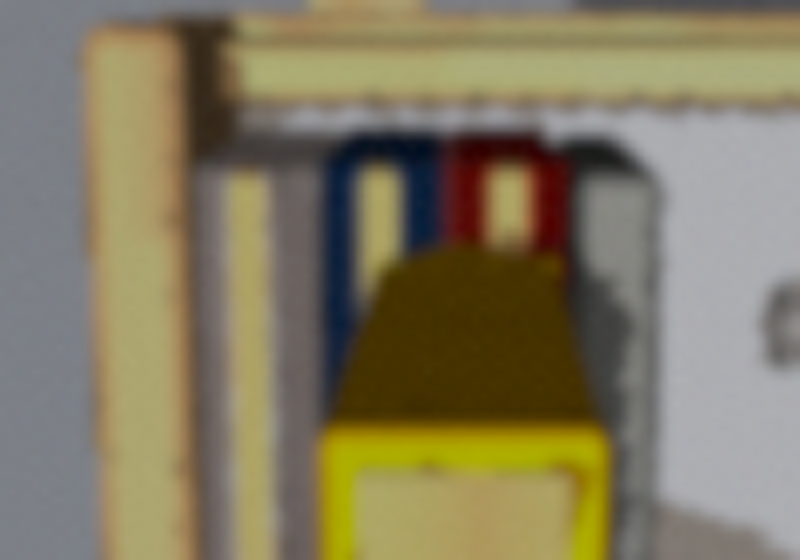

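Blue's ridge is at u=312.5 and red's at 328.8, so the groove is at u≈320.6. Yellow's lower edge is at about 324.5, nearer the camera. After scaling, yellow needs about 2 mm along rack +y. I'll descend to just above the ridges with that correction, then look again.

Emit:
{"op": "apply_moves", "data": {"targets": [{"delta_pos": [0, 0.002, -0.025], "delta_rot": [0, 0, 0], "grip": -1}, {"delta_pos": [-0.0005, 0.002, -0.05], "delta_rot": [0, 0, 0], "grip": -1}, {"delta_pos": [-0.0005, 0.002, -0.068], "delta_rot": [0, 0, 0], "grip": -1}, {"delta_pos": [-0.0005, 0.002, -0.068], "delta_rot": [0, 0, 0], "grip": -1}, {"delta_pos": [-0.0005, 0.002, -0.068], "delta_rot": [0, 0, 0], "grip": -1}]}}

```text
time: 5.68
eef_pos: [0.5289, 0.1231, 0.1918]
eef_rot: [0.001, 0.99, 0.142, 0.001]
ft_force: [-0.3, 0.3, -2.1]
opening: 0.0128
grip_force: 49.3
```

```bash
python3 - <<'E'
from h import *
goto((.5273,.1246,.190),16.5,0)
s=snapshot("wrist");np.savez("w4.npz",**{k:np.asarray(s[k]) for k in s})
F=f(s);R=s["R"]
def px(p): c=R@np.array(p)+s["t"];return np.round([c[0]/c[2]*F+s["cx"],c[1]/c[2]*F+s["cy"]],1)
yw=np.radians(16.5);ex=np.array([np.cos(yw),np.sin(yw)]);ey=np.array([-ex[1],ex[0]])
g=np.array([.5278,.1227]);t=arm.get_state()["eef_pos"]
for b in(.04,.06):print("groove",px([*(g+ex*b),.1]))
for z in(.017,-.063,-.079):print("yel",px([*(t[:2]+ex*.06),t[2]+z]))
y0=int(px([*(g+ex*.06),.1])[1])-25;print("crop origin",270,y0)
a=cv2.resize(s["frame"][y0:y0+75,270:370],None,fx=7,fy=7,interpolation=2)
cv2.imwrite("pics/w4c.png",a[...,::-1])
E
```

```text
dpos [-0.0016  0.0015 -0.0018] drot [0.0019 0.0015 0.0032] t 5.675
groove [320.9 151.7]
groove [320.8 122.6]
yel [320.  145.2]
yel [320.3 124.5]
yel [320.4 122.1]
crop origin 270 97
```

View pics/w4c.png

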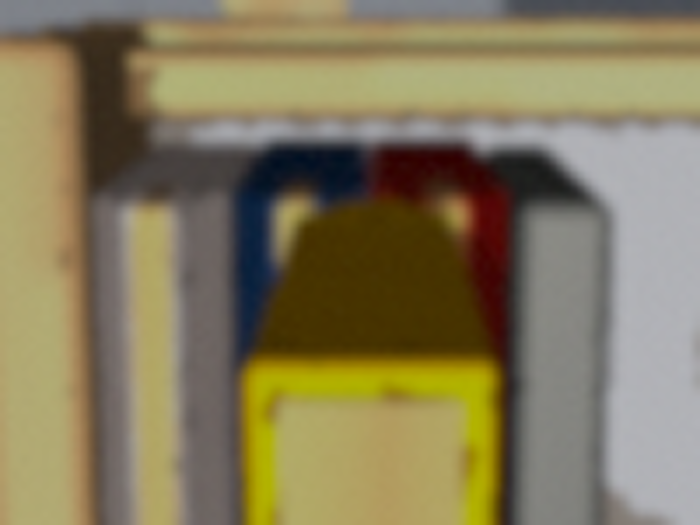

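The lower edge (crop x≈382) is about 1 mm to the right of the groove (x≈371), inside the 2.5 mm capture range. I'll nudge it and lower into the groove.

Emit:
{"op": "apply_moves", "data": {"targets": [{"delta_pos": [-0.0003, 0.001, -0.003], "delta_rot": [0, 0, 0], "grip": -1}, {"delta_pos": [-0.0003, 0.001, -0.008], "delta_rot": [0, 0, 0], "grip": -1}, {"delta_pos": [-0.0003, 0.001, -0.014], "delta_rot": [0, 0, 0], "grip": -1}, {"delta_pos": [-0.0003, 0.001, -0.019], "delta_rot": [0, 0, 0], "grip": -1}, {"delta_pos": [-0.0003, 0.001, -0.019], "delta_rot": [0, 0, 0], "grip": -1}]}}

```text
time: 6.35
eef_pos: [0.5286, 0.1235, 0.1716]
eef_rot: [0.002, 0.99, 0.142, 0.0]
ft_force: [1.9, -2.3, -2.4]
opening: 0.0132
grip_force: 49.3
```

Emit:
{"op": "apply_moves", "data": {"targets": [{"delta_pos": [0.0003, -0.001, -0.003], "delta_rot": [0, 0, 0], "grip": -1}, {"delta_pos": [0.0006, -0.002, -0.006], "delta_rot": [0, 0, 0], "grip": -1}, {"delta_pos": [0.0009, -0.003, -0.009], "delta_rot": [0, 0, 0], "grip": -1}, {"delta_pos": [0.0012, -0.004, -0.012], "delta_rot": [0, 0, 0], "grip": -1}, {"delta_pos": [0.0012, -0.004, -0.012], "delta_rot": [0, 0, 0], "grip": -1}]}}

```text
time: 6.98
eef_pos: [0.5311, 0.1205, 0.1611]
eef_rot: [0.001, 0.99, 0.142, 0.002]
ft_force: [1.3, -2.9, 5.1]
opening: 0.0129
grip_force: 50.5
```

```bash
python3 - <<'E'
from h import *
s=arm.get_state();print(s["eef_pos"],s["ft_force"],s["ft_torque"])
b=snapshot("scene")
cv2.imwrite("pics/s5.png",cv2.resize(b["frame"][165:280,200:345],None,fx=5,fy=5,interpolation=2)[...,::-1])
E
```

```text
[0.53109056 0.12053564 0.1611315 ] [ 1.31695802 -2.91454561  5.12721806] [-0.70770112 -0.27976135  0.04477812]
```

View pics/s5.png

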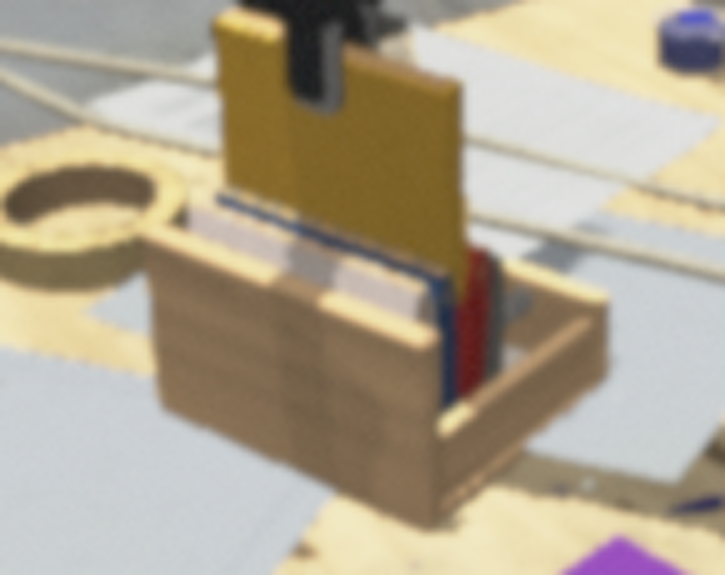

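Yellow's edge is between the blue and red ridges (crop ~(465,250)), and they are starting to part. Continuing down, with the sideways drift at first.

Emit:
{"op": "apply_moves", "data": {"targets": [{"delta_pos": [0.0003, -0.001, -0.003], "delta_rot": [0, 0, 0], "grip": -1}, {"delta_pos": [0.0006, -0.002, -0.006], "delta_rot": [0, 0, 0], "grip": -1}, {"delta_pos": [0.0009, -0.003, -0.009], "delta_rot": [0, 0, 0], "grip": -1}, {"delta_pos": [0.001, -0.0035, -0.012], "delta_rot": [0, 0, 0], "grip": -1}, {"delta_pos": [0.001, -0.0035, -0.015], "delta_rot": [0, 0, 0], "grip": -1}]}}

```text
time: 7.65
eef_pos: [0.5313, 0.1178, 0.1453]
eef_rot: [0.0, 0.99, 0.142, 0.001]
ft_force: [2.1, -0.4, 5.2]
opening: 0.013
grip_force: 50.4
```

Emit:
{"op": "apply_moves", "data": {"targets": [{"delta_pos": [0, 0, -0.006], "delta_rot": [0, 0, 0], "grip": -1}, {"delta_pos": [0, 0, -0.012], "delta_rot": [0, 0, 0], "grip": -1}, {"delta_pos": [0, 0, -0.018], "delta_rot": [0, 0, 0], "grip": -1}, {"delta_pos": [0, 0, -0.018], "delta_rot": [0, 0, 0], "grip": -1}]}}

```text
time: 8.15
eef_pos: [0.5305, 0.1174, 0.1264]
eef_rot: [0.001, 0.99, 0.142, 0.0]
ft_force: [2.1, -0.5, -1.8]
opening: 0.0132
grip_force: 49.7
```

Emit:
{"op": "apply_moves", "data": {"targets": [{"delta_pos": [0, 0, -0.005], "delta_rot": [0, 0, 0], "grip": -1}, {"delta_pos": [0, 0, -0.011], "delta_rot": [0, 0, 0], "grip": -1}, {"delta_pos": [0, 0, -0.011], "delta_rot": [0, 0, 0], "grip": -1}]}}

```text
time: 8.52
eef_pos: [0.5302, 0.1172, 0.1153]
eef_rot: [0.001, 0.99, 0.142, -0.0]
ft_force: [2.9, -0.1, -2.4]
opening: 0.0131
grip_force: 49.4
```

Emit:
{"op": "apply_moves", "data": {"targets": [{"delta_pos": [0, 0, 0], "delta_rot": [0, 0, 0], "grip": 0}, {"delta_pos": [0, 0, 0], "delta_rot": [0, 0, 0], "grip": 0}, {"delta_pos": [0, 0, 0.025], "delta_rot": [0, 0, 0], "grip": 0}, {"delta_pos": [0, 0, 0.06], "delta_rot": [0, 0, 0], "grip": 0}, {"delta_pos": [0, 0, 0.06], "delta_rot": [0, 0, 0], "grip": -1}]}}

```text
time: 9.15
eef_pos: [0.5317, 0.1179, 0.1782]
eef_rot: [0.0, 0.99, 0.142, 0.002]
ft_force: [0.6, 0.3, 0.3]
opening: 0.0257
grip_force: 0.0
```

```bash
python3 - <<'E'
from h import *
s=snapshot("wrist");P=cloud(s);yw=np.radians(16.5);c=np.array([.5305,.1174])
ex=np.array([np.cos(yw),np.sin(yw)]);ey=np.array([-ex[1],ex[0]])
D=P[...,:2]-c;X=D@ex;Y=D@ey;Z=P[...,2]
m=(abs(X)<.055)&(abs(Y)<.06)&(Z<.15)&(Z>.02)
for y in np.arange(-.04,.045,.004):
    k=m&(abs(Y-y)<.002)
    if k.sum(): print(int(round(y*1000)),k.sum(),np.round(np.percentile(Z[k],[50,90]),3))
k=m&(Z>.105);print("yellow top",k.sum(),np.median(Z[k]),np.percentile(X[k],[1,99]),np.median(Y[k]))
print(arm.get_state()["eef_pos"],arm.get_state()["opening"])
E
```

```text
-40 87 [0.042 0.044]
-32 301 [0.09  0.091]
-28 637 [0.09  0.091]
-24 661 [0.09  0.091]
-20 577 [0.094 0.098]
-16 823 [0.1   0.101]
-12 926 [0.098 0.101]
-8 619 [0.129 0.13 ]
-4 1089 [0.13  0.131]
0 1083 [0.13  0.131]
4 1042 [0.13 0.13]
8 663 [0.096 0.099]
12 852 [0.1   0.101]
16 715 [0.099 0.101]
20 706 [0.091 0.094]
24 746 [0.099 0.101]
28 614 [0.1   0.101]
32 417 [0.093 0.097]
36 752 [0.09  0.091]
40 688 [0.09  0.091]
44 575 [0.09  0.091]
yellow top 3768 0.12969392614450653 [-0.05362359  0.05402423] -0.0010609467807256342
[0.5306005  0.11744788 0.17683835] 0.0183159953011668
```

Yellow stands upright with its top at 0.130, so 24 mm remain. I'll shut the jaws and press on the top edge.

Emit:
{"op": "apply_moves", "data": {"targets": [{"delta_pos": [0, 0, 0], "delta_rot": [0, 0, 0], "grip": -1}, {"delta_pos": [0, 0, -0.015], "delta_rot": [0, 0, 0], "grip": -1}, {"delta_pos": [0, 0, -0.03], "delta_rot": [0, 0, 0], "grip": -1}, {"delta_pos": [0, 0, -0.038], "delta_rot": [0, 0, 0], "grip": -1}, {"delta_pos": [0, 0, -0.043], "delta_rot": [0, 0, 0], "grip": -1}]}}

```text
time: 9.82
eef_pos: [0.53, 0.1171, 0.1319]
eef_rot: [0.001, 0.99, 0.142, -0.001]
ft_force: [-0.1, -0.3, 2.4]
opening: -0.0
grip_force: 1.1
```

Emit:
{"op": "apply_moves", "data": {"targets": [{"delta_pos": [0, 0, -0.005], "delta_rot": [0, 0, 0], "grip": -1}, {"delta_pos": [0, 0, -0.01], "delta_rot": [0, 0, 0], "grip": -1}, {"delta_pos": [0, 0, -0.014], "delta_rot": [0, 0, 0], "grip": -1}, {"delta_pos": [0, 0, -0.017], "delta_rot": [0, 0, 0], "grip": -1}]}}

```text
time: 10.32
eef_pos: [0.5305, 0.1172, 0.1159]
eef_rot: [0.001, 0.99, 0.142, 0.0]
ft_force: [0.0, 0.3, 3.1]
opening: -0.0001
grip_force: 1.3
```

Emit:
{"op": "apply_moves", "data": {"targets": [{"delta_pos": [0, 0, -0.001], "delta_rot": [0, 0, 0], "grip": -1}, {"delta_pos": [0, 0, -0.002], "delta_rot": [0, 0, 0], "grip": -1}, {"delta_pos": [0, 0, -0.003], "delta_rot": [0, 0, 0], "grip": -1}, {"delta_pos": [0, 0, -0.003], "delta_rot": [0, 0, 0], "grip": -1}]}}

```text
time: 10.82
eef_pos: [0.5299, 0.117, 0.1141]
eef_rot: [0.001, 0.99, 0.142, -0.0]
ft_force: [-3.6, -0.9, 13.0]
opening: 0.0
grip_force: 6.1
```

Force rose to 13 N, so it is on the floor. Backing off and checking.

Emit:
{"op": "apply_moves", "data": {"targets": [{"delta_pos": [0, 0, 0.02], "delta_rot": [0, 0, 0], "grip": -1}, {"delta_pos": [0, 0, 0.06], "delta_rot": [0, 0, 0], "grip": -1}, {"delta_pos": [0, 0, 0.1], "delta_rot": [0, 0, 0], "grip": -1}, {"delta_pos": [0, 0, 0.1], "delta_rot": [0, 0, 0], "grip": -1}, {"delta_pos": [0, 0, 0.1], "delta_rot": [0, 0, 0], "grip": -1}]}}

```text
time: 11.45
eef_pos: [0.5296, 0.1168, 0.2123]
eef_rot: [0.001, 0.99, 0.142, -0.001]
ft_force: [-0.4, -0.1, -1.2]
opening: 0.0002
grip_force: 0.0
```

```bash
python3 - <<'E'
from h import *
s=snapshot("wrist");P=cloud(s);yw=np.radians(16.5);c=np.array([.5305,.1174])
ex=np.array([np.cos(yw),np.sin(yw)]);ey=np.array([-ex[1],ex[0]])
D=P[...,:2]-c;X=D@ex;Y=D@ey;Z=P[...,2]
m=(abs(X)<.07)&(abs(Y)<.05)&(Z<.15)&(Z>.085)
for y in np.arange(-.032,.045,.004):
    k=m&(abs(Y-y)<.002)
    e=[np.median(Z[k&(X>.035)]),np.median(Z[k&(X<-.02)])]
    print(int(round(y*1000)),k.sum(),np.round(e,3))
k=m&(Z>.1035);print(np.median(Y[k]),np.percentile(X[k],[1,99]));print(arm.get_state()["ft_force"])
b=snapshot("scene");cv2.imwrite("pics/s6.png",cv2.resize(b["frame"][165:280,200:345],None,fx=5,fy=5,interpolation=2)[...,::-1])
E
```

```text
-32 319 [0.09 0.09]
-28 660 [0.09 0.09]
-24 673 [0.09 0.09]
-20 527 [0.094 0.094]
-16 676 [0.1 0.1]
-12 684 [0.098 0.098]
-8 565 [0.106 0.093]
-4 644 [0.107 0.107]
0 708 [0.107 0.107]
4 616 [0.106 0.107]
8 650 [0.095 0.095]
12 675 [0.1 0.1]
16 593 [0.098 0.099]
20 682 [0.091 0.091]
24 802 [0.099 0.099]
28 669 [0.1 0.1]
32 473 [0.091 0.093]
36 862 [0.09 0.09]
40 779 [0.09 0.09]
44 632 [0.09 0.09]
-0.0011190711648283386 [-0.04106192  0.05827562]
[-0.32113081 -0.34104684 -0.34747745]
```

View pics/s6.png

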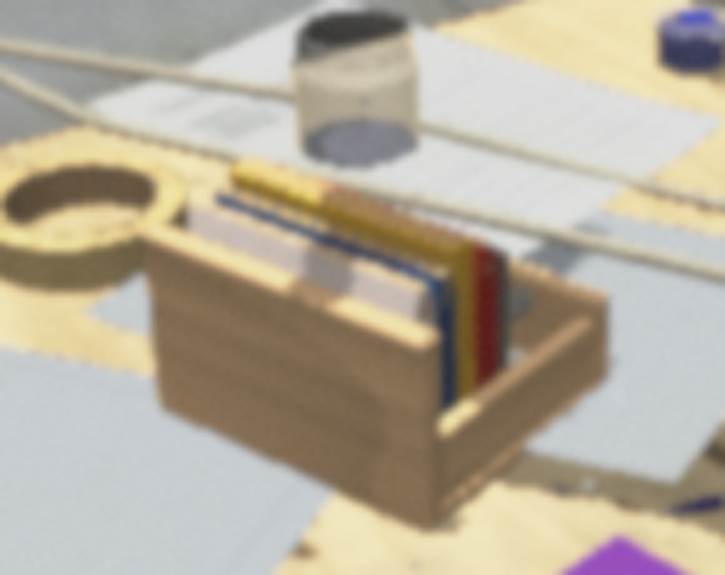

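Yellow stands home between blue and red (crop (460,320)), with its top 6–7 mm above them. The jar and tape are where they were, so I'm handing in.

```bash
python3 -c "
from bench import arm
print(arm.job_done())"
```

```text
the job is handed in; nothing more can be done
None
```

The yellow panel is filed upright and fully home between the blue and red panels, and I handed the job in at about 11.5 s of the 61 s allowed; the hand-in call did not report whether it passed.

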